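Tip two parts crates and send the stamped one to the dispatch rail

TASK

One of the two small wooden parts crates has a ring-and-cross stamp burnt into its underside. With the fingertips tip both crates over, away from you, onto their back walls so that you can see both undersides; then push the stamped one, still lying on its back, along the board until its open mouth is flush against the metal dispatch rail, and leave the plain one lying where it fell, well clear of the rail. Only push: never lift or carry a crate, and leave the other things where they are.

Things in the scene. Friction and masses are not known exactly. Their poses are not given: they have to be found in the camera images.
- crate_stamped: open-topped parts crate of pale wood, 52 deep (x) x 85 wide (y) x 100 mm tall (z), 0.15 to 0.3 kg, empty, loose; walls 5 mm, inner floor 9 mm up. Starts upright, its front wall (brass card holder) towards the robot, yawed a little. Origin: centre of the underside; x from front to back wall, z to the mouth. Its underside bears a dark burnt ring, 34 mm wide, with a cross in it; it may stand left or right
- crate_plain: open-topped parts crate of pale wood, 52 deep (x) x 85 wide (y) x 100 mm tall (z), 0.15 to 0.3 kg, empty, loose; walls 5 mm, inner floor 9 mm up. Starts upright, its front wall (brass card holder) towards the robot, yawed a little. Origin: centre of the underside; x from front to back wall, z to the mouth. Its underside is blank; otherwise the same as the other
- crate_stamped_mouth (a point): centre of the open mouth of the stamped crate, in the plane of its rim (100 mm from the origin along its z). When the crate lies on its back wall (52 mm tall), this point is 26 mm above the board and the crate's x points down
- crate_plain_mouth (a point): centre of the open mouth of the plain crate, in the plane of its rim (100 mm from the origin along its z). When the crate lies on its back wall (52 mm tall), this point is 26 mm above the board and the crate's x points down
- crate_stamped_center (a point): middle of the stamped crate's volume (50 mm from the origin along its z). Pushed away from the robot near its top, on the front wall or from within on the back wall, a crate pivots about the lower edge of its back wall, and past about 30 degrees falls over by itself. Fingers that push low, or do not rise with the wall, may slide it instead
- crate_plain_center (a point): middle of the plain crate's volume (50 mm from the origin along its z)
- dispatch_board: fixed dispatch board: a grey deck (268 mm deep, 400 wide, its top 28 mm above the bench) on which both crates stand, with a bright aluminium rail on edge along its far side, 45 mm tall above the deck, 18 mm thick, as wide as the deck. Origin: on the bench under the middle of the rail's front face; x points square away from the crates (the deck runs from x = -250 to 18 mm), y along the rail to the left
- file_handle: bystander, to be left alone: a bare turned wooden file handle, 29 mm thick, 130 mm long, lying on the board between the two crates. Origin at the centre of its underside
- glue_bottle: bystander, to be left alone: a small white glue bottle with a red cap, 29 mm wide, 110 mm tall, standing on the bench left of the board. Origin at the centre of its underside
- pin_drill: bystander, to be left alone: a small hand drill bit with a wooden handle, 23 mm wide, 100 mm long, lying on the bench just left of the board. Origin at the centre of its underside
- nail_block: bystander, to be left alone: a dark pine block 30x55 mm with two upright nails, 38 mm tall in all, to the right of the board, at the front. Origin at the centre of its underside
- pliers: bystander, to be left alone: a pair of pliers with black handles, 159 mm long, lying at the front left. Origin at the centre of its underside
There are look-alikes about, which are no part of the job. What is shaped like the crate_plain but blue is not meant.

How it is judged:
By the outcome, as a careful person would: the job done as asked, in the order asked, and still so for the second after the job is handed in, with the robot touching nothing.
It also fails if it takes over 54 s, if anything falls off the work surface, if the arm or the gripper's body presses on something with over 40 N, if the wrist force passes 120 N, or if a joint passes its speed limit or range.

ROBOT

A 6-joint arm with a two-finger parallel gripper is mounted at the origin on a cart in front of the work surface, level with it; the furniture and walls round the work are solid. World frame = base frame: x ahead of the robot, y to its left, z up, the work surface at z = 0. Lengths are in m, angles in rad, forces in N, time in s.
With the tool pointing down it reaches from about 0.325 to 0.775 m from the base axis. Payload 5.5 kg.
Tool frame: the origin (TCP) lies at the very end of the fingers, on their centre line; the grasp point (between the pads) lies 19 mm behind it; z points along the fingers, y is the line along which they close (so a half turn about z gives the same grasp; the last joint's range is limited). The gripper opens to 85 mm and grips with 20 to 120 N. Pads are 22 mm wide; open, the fingers measure 114 mm over their backs; the gripper's body (76 mm by 85 mm) begins 54 mm behind the grasp point. The pads swing forward as they close: fully open they stand 13 mm farther back than shut.
Start: joints at [-1.34, 0.091, 1.231, -0, 1.82, -0.057], TCP at [0.17, -0.575, 0.231] pointing down, gripper open.
Joint ranges: [-2.87, 2.87], [-0.86, 2.18], [0.17, 2.46], [-1.51, 4.65], [0.06, 2.69], [-2.65, 2.65]. Speed limits (rad/s): [2.57, 2.57, 3.01, 3.14, 3.14, 3.14].

INTERFACE

Orientations are given as a 3x3 rotation matrix whose columns are the frame's x, y, z axes.
In Python, from rig import observe, cams, robot gives the robot as it stands. The module is installed in compiled form; this text tells all that it offers.
- The arm moves only by the tool play_rows, never from a script. Its argument "targets" is a list of rows, each a list of 3 entries, a list of its own where there are three numbers: the closure, from -1 (fully open) to 1 (shut), so that 0 is half open, then the shift along the tool's x, y, z in mm, then the turn about the tool's z in degrees. A call has 1 to 5 rows; each row is the pose to reach, as a shift and turn from the pose commanded when the call began, along the tool's axes at that moment; what a row does not reach only later rows make up. A row lasts 1/8 s, in which the tool goes at most 62.5 mm and 10.7 degrees, less where a joint would pass 70% of its speed; a pose out of reach is approached as far as the arm can. A call with a gripper value outside its range is refused whole. The fingers move at their own pace and stop on an object; "newtons" is the grip in N (left out, the last holds). Time passes only in rows, so rows that repeat a pose let the fingers close. It gives the time, the measured TCP pose, the force, the opening and the grip force at its end, in the units of the state.
- observe(): the state, without advancing time (a new reading comes with each control period).
- cams.camera(name): name is "scene" or "top" or "wrist"; returns (picture, depth): 400x640x3 uint8, red, green, blue; 400x640 float32, m along the optical axis (not along the pixel's ray), 0 where there is no reading.
- cams.calibration(name): a dict with "fov_y" (degrees; the focal length in pixels is half the picture's height over the tangent of half this angle, whatever the lens; pixels are square), "cx", "cy" (the principal point, pixels), "position" and "orientation" of the camera in the world. Camera axes: x right, y up, looking along -z (the intrinsics and any distortion apply to the point x, -y, -z); pixel columns grow to the right and rows downward; lengths in m; the calibration is good to about 2 mm. A picture is of the moment at which its call begins: read the wrist's pose just before it. calibration takes no time and is no camera call; for the wrist camera it gives the pose at the moment of the call.
- robot.close_job(): hands the job in; it is judged then, once.
The state is a dict: "time": time; "qpos": joint angles; "joint_vel": joint speeds; "tau": joint torques, N m; "position": TCP position; "ee_rot": TCP orientation; "contact_force": force on the tool from outside, world axes, zero at the start; "ft_torque": the same for the moment, N m; "width": finger opening in m; "grasp_force": force on a finger pad.
Only numpy, scipy, OpenCV 4.12 (cv2) and the standard library are available. Lean on these libraries where they do the work, as an engineer would, in place of code of your own. Each camera call takes 0.05 s, during which the arm holds its last target. There are 200 camera calls.

## Working session

There is one attempt and no reset: what is moved stays moved. The work goes in short steps, Python scripts to look and compute and a tool call to move; the robot and the scene stay as the last step left them, time stands still between calls to the robot, and variables do not carry over. Pictures are saved under pics/ and viewed, at most 10 in all, crops included, and the job is handed in when it is done.

Besides the shell and the picture viewer there is one more tool, called as name(argument=value, ...), one argument or row to a line, values as JSON. play_rows: Moves the arm, as the interface text tells. Its arguments: {"type":"object","properties":{"targets":{"type":"array","items":{"type":"array"}},"newtons":{"type":"number"}},"required":["targets"]}

```bash
mkdir -p pics
cat > h.py <<'E'
import numpy as np, cv2
from rig import observe, cams, robot
def K(n):
    c=cams.calibration(n); f=200/np.tan(np.radians(c["fov_y"])/2)
    return f,c["cx"],c["cy"],np.array(c["position"]),np.array(c["orientation"]).reshape(3,3),c
def shot(n,name):
    k=K(n); p,d=cams.camera(n); cv2.imwrite(f"pics/{name}.png",p[:,:,::-1]); np.savez(f"{name}.npz",p=p,d=d,R=k[4],t=k[3],f=k[0],c=[k[1],k[2]]); return p,d
def pts(name):
    z=np.load(name+".npz"); d=z["d"]; v,u=np.mgrid[:400,:640]; cx,cy=z["c"]; f=z["f"]
    P=np.stack([(u-cx)/f*d,-(v-cy)/f*d,-d],-1)@z["R"].T+z["t"]; P[d==0]=np.nan
    return P
E
python3 - <<'E'
from h import *
print({n:K(n)[5] for n in("scene","top","wrist")})
shot("scene","s0");shot("top","t0");s=observe();print(s["time"],s["position"],s["ee_rot"],s["width"])
E
```

```text
{'scene': {'fov_y': 57.66435631871394, 'cx': 315.55335350196845, 'cy': 202.71465759574951, 'position': array([-0.17896252,  0.86921977,  0.61340999]), 'orientation': array([[-0.71301482,  0.30621732, -0.63074624],
       [-0.70109851, -0.32216924,  0.6361351 ],
       [-0.00841145,  0.895789  ,  0.44439995]])}, 'top': {'fov_y': 50.13686879126264, 'cx': 326.02880556371787, 'cy': 198.1771196137919, 'position': array([0.40567967, 0.15376717, 1.5368437 ]), 'orientation': array([[ 0.01040398,  0.99617379, -0.08677296],
       [-0.99974558,  0.00862585, -0.02084153],
       [-0.0200133 ,  0.08696772,  0.99601008]])}, 'wrist': {'fov_y': 60.426335997168565, 'cx': 326.5222726029741, 'cy': 196.10626755936684, 'position': array([ 0.23587482, -0.55562338,  0.37198381]), 'orientation': array([[ 2.83813675e-01,  9.23666386e-01,  2.57468843e-01],
       [-9.58879036e-01,  2.73640176e-01,  7.53130015e-02],
       [-8.89731562e-04, -2.68256336e-01,  9.63347158e-01]])}}
0.1 [ 0.17022539 -0.57507571  0.23024383] [[ 9.58881415e-01  2.83806725e-01 -4.19512797e-04]
 [ 2.83807019e-01 -9.58879825e-01  1.74820929e-03]
 [ 9.38911933e-05 -1.79538607e-03 -9.99998384e-01]] 0.08557148227884827
```

View pics/s0.png

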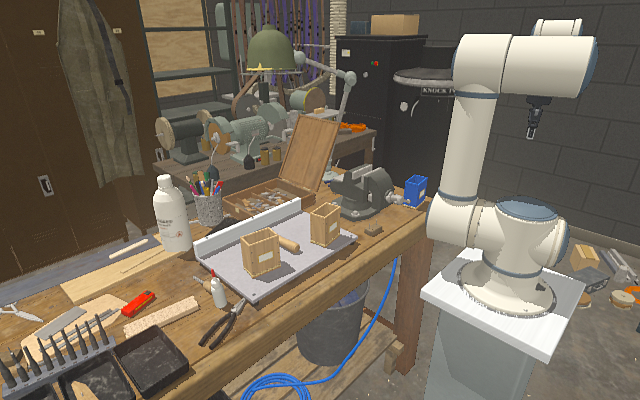

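View pics/t0.png

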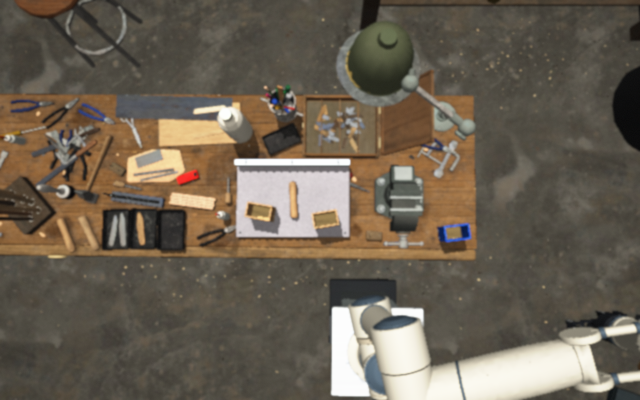

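The scene view shows the crates at (262,252) and (325,223), with the rail behind them. In the top view the candidates are the left crate at (260,212), the right crate at (326,219) and a blue look-alike at (454,233), which I rule out. The file handle lies between the crates at (294,200).

Run:
```python
from h import *
P=pts("t0"); S=pts("s0")
def box(Q,lo,hi): 
    m=np.all((Q>lo)&(Q<hi),-1); return Q[m]
# board/rail from top
v,u=np.mgrid[:400,:640]
b=lambda r,c:np.round(P[r,c],3)
print("board px",b(200,245),b(200,345),b(162,240),b(162,345),b(200,260), b(233,290))
for nm,Q in(("top",P),("scene",S)):
    r=box(Q,[.4,-.4,.06],[1,.6,.085])
    for cname,(c0,c1) in dict(L=((250,200),(275,225)),R=((310,205),(345,230))).items():
        a=P[c0[1]:c1[1],c0[0]:c1[0]].reshape(-1,3); a=a[~np.isnan(a[:,0])]
        cen=np.median(a[a[:,2]>.1],0)[:2]
        q=box(Q,[*(cen-.08),.118],[*(cen+.08),.14])
        if len(q)<5: print(nm,cname,len(q));continue
        rect=cv2.minAreaRect((q[:,:2]*1000).astype(np.float32)); print(nm,cname,len(q),rect,np.median(q[:,2]))
rb=P[155:167,236:350].reshape(-1,3); rb=rb[(rb[:,2]>.06)&(rb[:,2]<.085)]
print("rail",len(rb),cv2.minAreaRect((rb[:,:2]*1000).astype(np.float32)),cv2.boxPoints(cv2.minAreaRect((rb[:,:2]*1000).astype(np.float32))))
h=P[175:225,280:305].reshape(-1,3); h=h[(h[:,2]>.04)&(h[:,2]<.07)]; print("handle",len(h),cv2.boxPoints(cv2.minAreaRect((h[:,:2]*1000).astype(np.float32))))
p=cv2.imread("pics/t0.png")[145:250,200:380]; cv2.imwrite("pics/t0c.png",cv2.resize(p,None,fx=4,fy=4,interpolation=3))
```

```text
board px [0.527 0.472 0.037] [0.531 0.118 0.026] [0.657 0.485 0.072] [0.659 0.12  0.074] [0.529 0.42  0.028] [0.413 0.311 0.027]
top L 128 ((483.7110595703125, 407.23297119140625), (85.39698028564453, 51.88688659667969), 80.36517333984375) 0.1271228974519374
top R 125 ((460.3998107910156, 185.14071655273438), (52.12046432495117, 84.7569580078125), 9.834705352783203) 0.1262790176017019
scene L 344 ((482.4366760253906, 408.88543701171875), (85.84327697753906, 55.36344528198242), 80.4972152709961) 0.12539120814918958
scene R 235 ((457.8194274902344, 186.84197998046875), (52.12614440917969, 87.91646575927734), 9.716544151306152) 0.1259525961705697
rail 666 ((657.08154296875, 303.4577941894531), (18.808128356933594, 395.1356506347656), 0.4814921021461487) [[646.0175  500.9396 ]
 [649.3381  105.81792]
 [668.14557 105.97598]
 [664.825   501.09766]]
handle 281 [[466.90387 309.4655 ]
 [468.64703 281.138  ]
 [592.267   288.74506]
 [590.52386 317.07257]]
```

View pics/t0c.png

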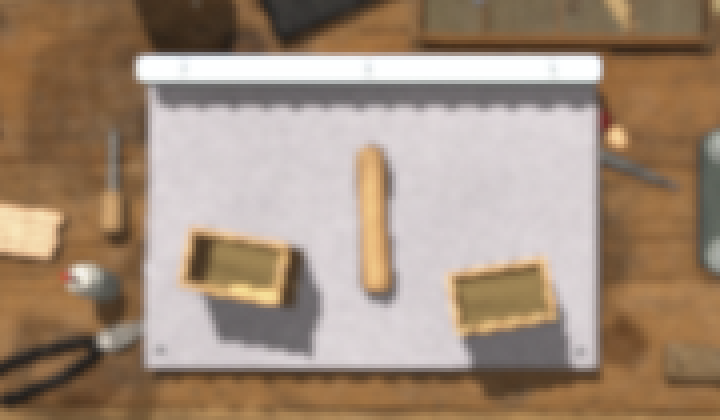

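The crop confirms two wooden crates at (240,268) and (503,297), both yawed towards the handle at (373,220). I'll start with the right one. First I compute the moves and check the obstacle heights on the way.

```bash
cat >> h.py <<'E'
def rel(*wps):  # (x,y,z mm, yaw deg) world -> shift mm in tool axes, turn deg
    s=observe(); R=np.array(s["ee_rot"]).reshape(3,3); p=np.array(s["position"])*1000
    psi=np.degrees(np.arctan2(R[1,0],R[0,0])); print("t",s["time"],"tcp",np.round(p,1),"yaw",round(psi,2),"F",np.round(s["contact_force"],1),"w",s["width"])
    for w in wps: print(w,"->",np.round(R.T@(np.array(w[:3])-p),1),"turn",round(psi-w[3],1))
E
python3 - <<'E'
from h import *
P=pts("t0"); m=np.all((P>[.2,-.5,-.1])&(P<[.65,.12,.5]),-1); q=P[m]
for y in np.arange(-.5,.12,.06):
    k=q[(q[:,1]>y)&(q[:,1]<y+.06)]; k=k[k[:,2]>.08]; print(round(y,2),len(k),k.max(0).round(2) if len(k) else '')
rel((400,-300,270,9.8),(400,-100,270,9.8),(403,175.5,230,9.8),(403,175.5,112,9.8))
E
```

```text
-0.5 0 
-0.44 0 
-0.38 0 
-0.32 77 [ 0.45 -0.26  0.11]
-0.26 84 [ 0.44 -0.21  0.1 ]
-0.2 0 
-0.14 813 [ 0.65 -0.08  0.17]
-0.08 1195 [ 0.65 -0.02  0.49]
-0.02 187 [0.39 0.04 0.43]
0.04 89 [0.21 0.08 0.22]
0.1 0 
t 0.1 tcp [ 170.2 -575.1  230.2] yaw 16.49 F [ 0.2 -0.4  0.3] w 0.08557148227884827
(400, -300, 270, 9.8) -> [ 298.4 -198.6  -39.4] turn 6.7
(400, -100, 270, 9.8) -> [ 355.2 -390.4  -39. ] turn 6.7
(403, 175.5, 230, 9.8) -> [ 436.2 -653.6    1.5] turn 6.7
(403, 175.5, 112, 9.8) -> [ 436.2 -653.4  119.5] turn 6.7
```

play_rows(
  targets=[
    [0, [50, -33, -7], 1.5],
    [0, [100, -66, -14], 3],
    [0, [150, -100, -20], 4.5],
    [0, [200, -133, -27], 6],
    [0, [250, -166, -39], 6.7],
  ],
)

```text
time: 0.72
position: [0.3636, -0.3434, 0.2697]
ee_rot: [[0.986, 0.169, -0.001], [0.169, -0.986, 0.001], [-0.001, -0.001, -1.0]]
contact_force: [0.7, -0.7, -0.1]
width: 0.0429
grasp_force: 0.0
```

```bash
python3 -c "
from h import *
rel((400,-300,270,9.8),(400,-100,270,9.8),(403,0,265,9.8),(403,175.5,230,9.8))"
```

```text
t 0.725 tcp [ 363.6 -343.4  269.7] yaw 9.74 F [ 0.7 -0.7 -0.1] w 0.042891702335736775
(400, -300, 270, 9.8) -> [ 43.2 -36.6  -0.3] turn -0.1
(400, -100, 270, 9.8) -> [ 7.700e+01 -2.337e+02 -1.000e-01] turn -0.1
(403, 0, 265, 9.8) -> [  96.9 -331.7    5. ] turn -0.1
(403, 175.5, 230, 9.8) -> [ 126.6 -504.7   40.2] turn -0.1
```

play_rows(
  targets=[
    [0, [40, -40, 0], 0],
    [0, [50, -100, 0], 0],
    [0, [60, -160, 0], 0],
    [0, [70, -220, 0], 0],
    [0, [82, -280, 0], 0],
  ],
)

```text
time: 1.35
position: [0.3956, -0.0535, 0.27]
ee_rot: [[0.986, 0.169, 0.0], [0.169, -0.986, 0.0], [0.0, -0.0, -1.0]]
contact_force: [1.3, -0.0, 0.3]
width: 0.0428
grasp_force: 0.0
```

play_rows(
  targets=[
    [0, [11, -60, 0], 0],
    [0, [22, -120, 10], 0],
    [0, [33, -175, 30], 0],
    [0, [45, -225, 40], 0],
    [0, [45, -225, 40], 0],
  ],
)

```text
time: 1.98
position: [0.401, 0.1768, 0.2283]
ee_rot: [[0.984, 0.176, -0.004], [0.176, -0.984, -0.001], [-0.004, -0.0, -1.0]]
contact_force: [-0.1, -0.4, 0.1]
width: 0.0427
grasp_force: 0.0
```

```bash
python3 -c "
from h import *
rel((403,175.5,112,9.8))
P,d=shot('wrist','w1')
P=pts('w1'); q=P[np.all((P>[.40,.1,.118])&(P<[.55,.26,.14]),-1)]; print(len(q),cv2.minAreaRect((q[:,:2]*1000).astype(np.float32)))"
```

```text
t 1.975 tcp [401.  176.8 228.3] yaw 10.11 F [-0.1 -0.4  0.1] w 0.04266603569541703
(403, 175.5, 112, 9.8) -> [  2.1   1.6 116.2] turn 0.3
3035 ((459.294189453125, 185.85337829589844), (51.241798400878906, 85.23445129394531), 10.045843124389648)
```

View pics/w1.png

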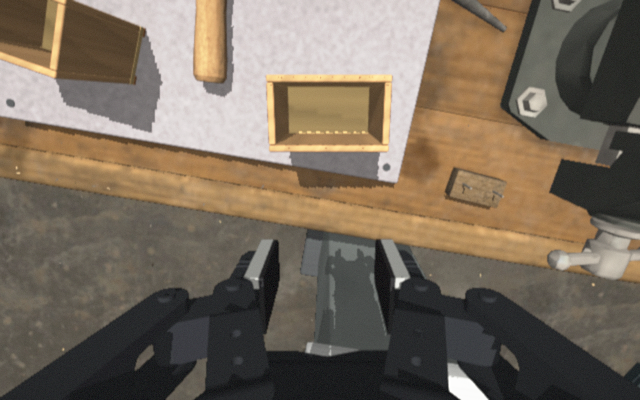

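The wrist view shows the right crate at (330,113), centred ahead of the fingers at (265,250) and (387,250). I'll go down and then tip it.

play_rows(
  targets=[
    [0, [1, 1, 58], 0],
    [0, [2, 1, 114], 0],
    [0, [2, 1, 116], 0],
    [0, [10, 1, 116], 0],
    [0, [18, 1, 116], 0],
  ],
)

```text
time: 2.65
position: [0.4226, 0.1764, 0.1181]
ee_rot: [[0.986, 0.169, 0.006], [0.169, -0.986, 0.002], [0.006, -0.001, -1.0]]
contact_force: [1.1, -0.2, 1.3]
width: 0.0429
grasp_force: 0.0
```

play_rows(
  targets=[
    [0, [8, 0, -2], 0],
    [0, [16, 0, -6], 0],
    [0, [24, 0, -10], 0],
    [0, [34, 0, -12], 0],
    [0, [44, 0, -14], 0],
  ],
)

```text
time: 3.28
position: [0.4642, 0.1838, 0.1284]
ee_rot: [[0.985, 0.17, 0.0], [0.17, -0.985, 0.0], [0.0, -0.0, -1.0]]
contact_force: [-0.2, -0.5, -0.9]
width: 0.0427
grasp_force: 0.1
```

```bash
python3 -c "
from h import *
rel()
shot('scene','s1'); p=cv2.imread('pics/s1.png')[170:310,180:380]; cv2.imwrite('pics/s1c.png',cv2.resize(p,None,fx=4,fy=4,interpolation=2))"
```

```text
t 3.275 tcp [464.2 183.8 128.4] yaw 9.79 F [-0.2 -0.5 -0.9] w 0.042744728412339436
```

View pics/s1c.png

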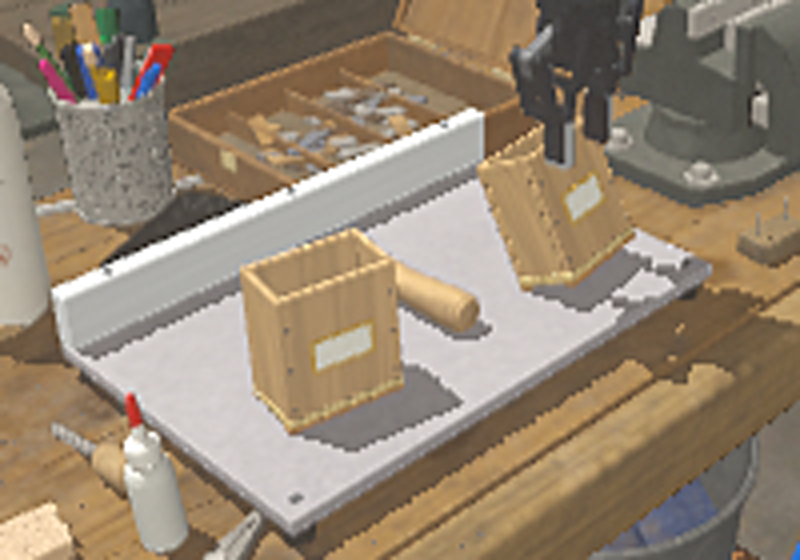

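In the scene crop the right crate is tilting about its back edge, at roughly 25° (crop 560,200). I'll keep pushing.

play_rows(
  targets=[
    [0, [8, 0, -1], 0],
    [0, [16, 0, -1], 0],
    [0, [22, 0, -1], 0],
    [0, [28, 0, -1], 0],
    [0, [28, 0, -1], 0],
  ],
)

```text
time: 3.95
position: [0.4913, 0.1884, 0.1291]
ee_rot: [[0.985, 0.17, -0.0], [0.17, -0.985, -0.0], [-0.0, 0.0, -1.0]]
contact_force: [0.6, -0.2, -0.6]
width: 0.0428
grasp_force: 0.0
```

play_rows(
  targets=[
    [0, [0, 0, 0], 0],
    [0, [0, 0, 0], 0],
    [0, [-30, 0, -30], 0],
    [0, [-60, 0, -60], 0],
    [0, [-85, 0, -90], 0],
  ],
)

```text
time: 4.58
position: [0.4061, 0.1737, 0.2203]
ee_rot: [[0.985, 0.17, 0.0], [0.17, -0.985, 0.0], [0.0, -0.0, -1.0]]
contact_force: [0.1, 1.0, 0.4]
width: 0.0428
grasp_force: 0.0
```

```bash
python3 -c "
from h import *
import math
c=(483.3,407.8); a=math.radians(-9.6); r=(c[0]-57*math.cos(a),c[1]-57*math.sin(a))
print(r)
rel((*r,215,-9.6),(*r,112,-9.6))
shot('scene','s2'); p=cv2.imread('pics/s2.png')[170:310,180:380]; cv2.imwrite('pics/s2c.png',cv2.resize(p,None,fx=4,fy=4,interpolation=2))"
```

```text
(427.09822588698125, 417.3058185628178)
t 4.575 tcp [406.1 173.7 220.3] yaw 9.8 F [0.1 1.  0.4] w 0.042818670765126264
(427.09822588698125, 417.3058185628178, 215, -9.6) -> [  62.1 -236.5    5.3] turn 19.4
(427.09822588698125, 417.3058185628178, 112, -9.6) -> [  62.1 -236.5  108.3] turn 19.4
```

View pics/s2c.png

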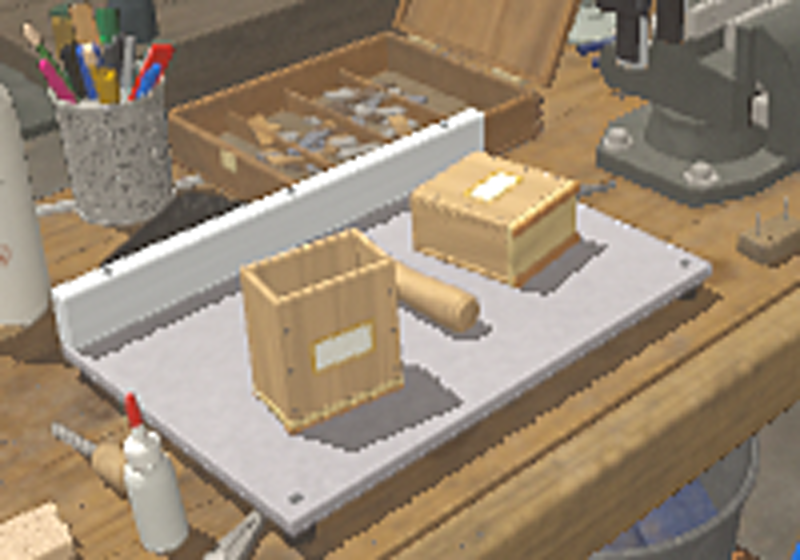

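The right crate lies on its back with a blank underside (crop 545,240), so the left one should be the stamped one. I'll tip it the same way.

play_rows(
  targets=[
    [0, [10, -50, 0], 4],
    [0, [20, -100, 0], 8],
    [0, [35, -150, 1], 12],
    [0, [50, -200, 3], 16],
    [0, [62, -236.5, 5], 19.4],
  ],
)

```text
time: 5.25
position: [0.4279, 0.4196, 0.2138]
ee_rot: [[0.986, -0.168, -0.0], [-0.168, -0.986, 0.0], [-0.0, 0.0, -1.0]]
contact_force: [0.4, -0.8, 1.0]
width: 0.0427
grasp_force: 0.0
```

```bash
python3 -c "
from h import *
rel((427,417,112,-9.6))
shot('wrist','w2')
P=pts('w2'); q=P[np.all((P>[.40,.33,.118])&(P<[.58,.5,.14]),-1)]; print(len(q),cv2.minAreaRect((q[:,:2]*1000).astype(np.float32)))"
```

```text
t 5.25 tcp [427.9 419.6 213.8] yaw -9.66 F [ 0.4 -0.8  1. ] w 0.042739604953927014
(427, 417, 112, -9.6) -> [ -0.5   2.7 101.8] turn -0.1
3557 ((482.2350158691406, 408.13812255859375), (85.334228515625, 52.06849670410156), 80.30316925048828)
```

play_rows(
  targets=[
    [0, [-1, 1, 52], 0],
    [0, [-1, 2, 100], 0],
    [0, [-1, 2, 102], 0],
    [0, [9, 2, 102], 0],
    [0, [17, 2, 102], 0],
  ],
)

```text
time: 5.92
position: [0.4465, 0.4134, 0.1158]
ee_rot: [[0.986, -0.167, 0.004], [-0.167, -0.986, 0.003], [0.004, -0.004, -1.0]]
contact_force: [-0.0, -0.4, -0.3]
width: 0.0425
grasp_force: 0.5
```

play_rows(
  targets=[
    [0, [8, 0, -2], 0],
    [0, [16, 0, -6], 0],
    [0, [24, 0, -10], 0],
    [0, [34, 0, -12], 0],
    [0, [44, 0, -14], 0],
  ],
)

```text
time: 6.55
position: [0.4887, 0.4052, 0.1264]
ee_rot: [[0.986, -0.167, 0.0], [-0.167, -0.986, -0.0], [0.0, 0.0, -1.0]]
contact_force: [-0.7, 0.2, -0.3]
width: 0.0423
grasp_force: 0.0
```

play_rows(
  targets=[
    [0, [8, 0, -1], 0],
    [0, [16, 0, -1], 0],
    [0, [22, 0, -1], 0],
    [0, [28, 0, -1], 0],
    [0, [28, 0, -1], 0],
  ],
)

```text
time: 7.18
position: [0.5159, 0.4005, 0.1271]
ee_rot: [[0.986, -0.167, -0.0], [-0.167, -0.986, -0.0], [-0.0, 0.0, -1.0]]
contact_force: [0.1, 0.3, 0.1]
width: 0.0424
grasp_force: 0.0
```

play_rows(
  targets=[
    [0, [0, 0, 0], 0],
    [0, [0, 0, 0], 0],
    [0, [-30, 0, -30], 0],
    [0, [-60, 0, -60], 0],
    [0, [-90, 0, -90], 0],
  ],
)

```text
time: 7.8
position: [0.4258, 0.4158, 0.2183]
ee_rot: [[0.986, -0.167, 0.0], [-0.167, -0.986, 0.0], [0.0, -0.0, -1.0]]
contact_force: [-0.8, 0.3, -0.0]
width: 0.0426
grasp_force: 0.0
```

```bash
python3 -c "
from h import *
rel()
shot('scene','s3'); shot('top','t3'); shot('wrist','w3')
p=cv2.imread('pics/s3.png')[170:310,180:380]; cv2.imwrite('pics/s3c.png',cv2.resize(p,None,fx=4,fy=4,interpolation=2))
for n in('t3','w3','s3'):
  P=pts(n)
  for lo,hi in(([.45,.30,.072],[.645,.5,.09]),([.45,.1,.072],[.645,.27,.09])):
    q=P[np.all((P>lo)&(P<hi),-1)]
    if len(q)>9: print(n,len(q),cv2.minAreaRect((q[:,:2]*1000).astype(np.float32)),np.median(q[:,2]))
"
```

```text
t 7.8 tcp [425.8 415.8 218.3] yaw -9.61 F [-0.8  0.3 -0. ] w 0.04256556654490331
t3 712 ((561.6039428710938, 393.9667663574219), (86.55461883544922, 99.95075988769531), 80.07859802246094) 0.07976712384699425
t3 707 ((539.1350708007812, 199.079833984375), (100.1125259399414, 84.46569061279297), 9.977914810180664) 0.07981130692092431
w3 8580 ((538.237060546875, 398.6937255859375), (85.26844024658203, 54.69826126098633), 80.43477630615234) 0.07947439129460523
w3 6775 ((517.5715942382812, 202.50897216796875), (60.84275436401367, 75.25736236572266), 9.785964965820312) 0.07949249740568809
s3 690 ((576.5551147460938, 393.16986083984375), (85.5395278930664, 140.05963134765625), 80.7547607421875) 0.08060913172519579
s3 532 ((537.4271240234375, 200.27188110351562), (101.04132080078125, 90.5830307006836), 8.739194869995117) 0.08078997065910148
```

View pics/s3c.png

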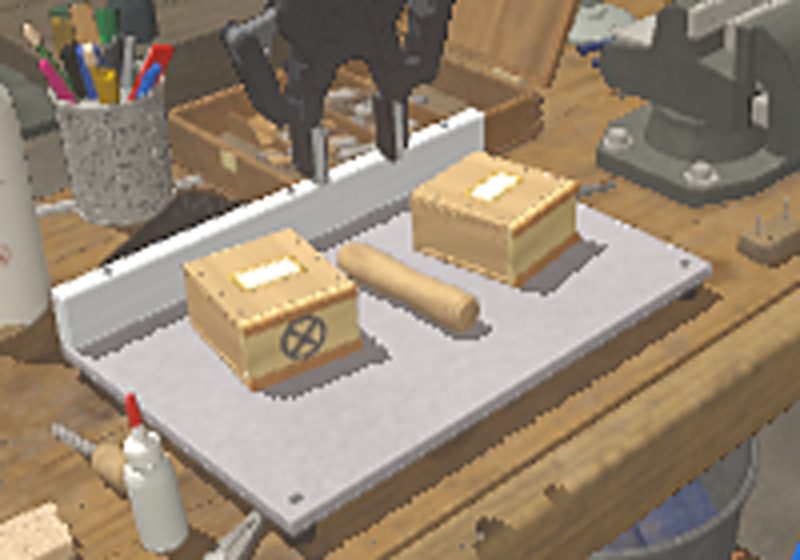

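The ring-and-cross stamp is on the left crate's underside (crop 303,338), and the right one is blank. Both lie flat. The stamped one is about 37 mm from the rail and yawed about -10°. I'll set the fingers square to the rail behind its underside and push with both.

```bash
python3 -c "
from h import *
rel((440,399,130,0.5),(470,399,48,0.5))"
```

```text
t 7.95 tcp [426.4 416.7 220.3] yaw -9.5 F [ 0.2 -0.2 -0.7] w 0.04267721200318803
(440, 399, 130, 0.5) -> [16.  15.6 90.3] turn -10.0
(470, 399, 48, 0.5) -> [ 45.3  11.  172.4] turn -10.0
```

play_rows(
  targets=[
    [0, [8, 8, 50], -5],
    [0, [16, 15.5, 100], -10],
    [0, [30, 13, 150], -10],
    [0, [45, 11, 171], -10],
    [0, [45, 11, 171], -10],
  ],
)

```text
time: 8.57
position: [0.4687, 0.3952, 0.0417]
ee_rot: [[1.0, 0.005, -0.006], [0.005, -1.0, -0.005], [-0.006, 0.005, -1.0]]
contact_force: [-0.6, -0.4, -0.1]
width: 0.0426
grasp_force: 0.0
```

play_rows(
  targets=[
    [0, [7, 0, 0], 0],
    [0, [14, 0, 0], 0],
    [0, [21, 0, 0], 0],
    [0, [28, 0, 0], 0],
    [0, [35, 0, 0], 0],
  ],
)

```text
time: 9.2
position: [0.5047, 0.3976, 0.0465]
ee_rot: [[1.0, 0.007, -0.0], [0.007, -1.0, 0.0], [-0.0, -0.0, -1.0]]
contact_force: [-1.2, -0.5, 0.7]
width: 0.0428
grasp_force: 0.8
```

```bash
cat > m.py <<'E'
from h import *
import sys
n=sys.argv[1]; rel(); shot('top',n); P=pts(n)
q=P[np.all((P>[.45,.30,.075])&(P<[.66,.5,.09]),-1)]
r=cv2.minAreaRect((q[:,:2]*1000).astype(np.float32)); print(r,cv2.boxPoints(r).round(1).tolist())
E
python3 m.py t4
```

```text
t 9.2 tcp [504.7 397.6  46.5] yaw 0.39 F [-1.2 -0.5  0.7] w 0.04278904505375288
((626.0061645507812, 414.90863037109375), (177.09457397460938, 139.24969482421875), 67.89175415039062) [[528.2000122070312, 359.1000061035156], [657.2000122070312, 306.70001220703125], [723.7999877929688, 470.70001220703125], [594.7999877929688, 523.0999755859375]]
```

```bash
cat > m.py <<'E'
from h import *
import sys
n=sys.argv[1]; rel(); p,d=shot('top',n); P=pts(n)
hsv=cv2.cvtColor(p,cv2.COLOR_RGB2HSV)
m=np.all((P>[.45,.30,.07])&(P<[.66,.5,.09]),-1)&(hsv[...,1]>45)
k,l,s,_=cv2.connectedComponentsWithStats(m.astype(np.uint8)); i=1+np.argmax(s[1:,4]); q=P[l==i]
r=cv2.minAreaRect((q[:,:2]*1000).astype(np.float32)); print(len(q),r,cv2.boxPoints(r).round(1).tolist())
E
python3 m.py t4
```

```text
t 9.25 tcp [505.5 397.5  46.4] yaw 0.37 F [-0.6 -0.9 -0.3] w 0.04238871811858752
264 ((593.0631713867188, 371.9949645996094), (120.73802947998047, 60.33580780029297), 36.824554443359375) [[526.7000122070312, 360.0], [562.7999877929688, 311.70001220703125], [659.5, 384.0], [623.2999877929688, 432.29998779296875]]
```

The gripper hides part of the crate from above, so I'll keep pushing in small steps and watch the force.

play_rows(
  targets=[
    [0, [6, 0, 0], 0],
    [0, [12, 0, 0], 0],
    [0, [18, 0, 0], 0],
    [0, [24, 0, 0], 0],
    [0, [28, 0, 0], 0],
  ],
)

```text
time: 9.93
position: [0.5328, 0.3978, 0.0462]
ee_rot: [[1.0, 0.007, -0.0], [0.007, -1.0, 0.0], [-0.0, -0.0, -1.0]]
contact_force: [-1.0, 0.1, 0.2]
width: 0.0427
grasp_force: 0.7
```

play_rows(
  targets=[
    [0, [2, 0, 0], 0],
    [0, [3, 0, 0], 0],
    [0, [3, 0, 0], 0],
  ],
)

```text
time: 10.3
position: [0.5355, 0.3978, 0.0462]
ee_rot: [[1.0, 0.007, 0.0], [0.007, -1.0, 0.0], [0.0, -0.0, -1.0]]
contact_force: [-0.2, 0.1, 0.7]
width: 0.0424
grasp_force: 0.1
```

```bash
python3 -c "
from h import *
rel();shot('scene','s5');shot('wrist','w5')
p=cv2.imread('pics/s5.png')[190:290,190:340]; a=cv2.resize(p,(600,400),interpolation=2)
cv2.imwrite('pics/s5c.png',a)
P=pts('w5'); q=P[np.all((P>[.5,.33,.076])&(P<[.66,.48,.083]),-1)]; print(len(q),q.min(0),q.max(0))
"
```

```text
t 10.3 tcp [535.5 397.8  46.2] yaw 0.39 F [-0.2  0.1  0.7] w 0.042412481114552
72835 [0.52418484 0.36029114 0.07600223] [0.63195621 0.44611344 0.08299605]
```

View pics/s5c.png

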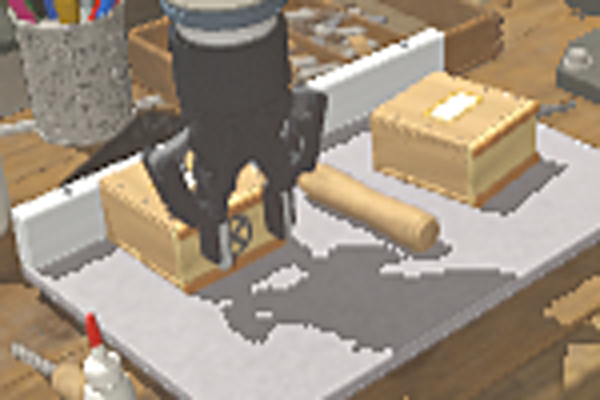

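Here the crate is nearly square, with the rail gap still small but open, and no rail reaction yet. I'll continue until the force rises.

play_rows(
  targets=[
    [0, [2, 0, 0], 0],
    [0, [4, 0, 0], 0],
    [0, [6, 0, 0], 0],
  ],
)

```text
time: 10.78
position: [0.5362, 0.3979, 0.0463]
ee_rot: [[1.0, 0.008, -0.011], [0.008, -1.0, -0.002], [-0.011, 0.002, -1.0]]
contact_force: [-27.2, -4.4, 12.2]
width: 0.0426
grasp_force: 13.3
```

play_rows(
  targets=[
    [0, [1.5, 0, 0], 0],
    [0, [3, 0, 0], 0],
    [0, [4, 0, 0], 0],
  ],
)

```text
time: 11.15
position: [0.5361, 0.3979, 0.0463]
ee_rot: [[1.0, 0.01, -0.02], [0.01, -1.0, -0.004], [-0.02, 0.004, -1.0]]
contact_force: [-40.2, -9.3, 17.8]
width: 0.0425
grasp_force: 20.3
```

play_rows(
  targets=[
    [0, [1.5, 0, 0], 0],
    [0, [3, 0, 0], 0],
    [0, [3, 0, 0], 0],
  ],
)

```text
time: 11.52
position: [0.5361, 0.3979, 0.0464]
ee_rot: [[1.0, 0.011, -0.026], [0.011, -1.0, -0.006], [-0.026, 0.006, -1.0]]
contact_force: [-50.2, -10.8, 21.3]
width: 0.0428
grasp_force: 25.3
```

It met the rail at TCP x = 536, as predicted. Now I back off gently and check.

play_rows(
  targets=[
    [0, [-5, 0, 0], 0],
    [0, [-10, 0, 0], 0],
    [0, [-15, 0, 0], 0],
    [0, [-25, 0, 0], 0],
    [0, [-40, 0, 0], 0],
  ],
)

```text
time: 12.15
position: [0.5081, 0.3974, 0.0462]
ee_rot: [[1.0, 0.006, 0.0], [0.006, -1.0, 0.0], [0.0, -0.0, -1.0]]
contact_force: [-0.9, 0.1, -0.0]
width: 0.0428
grasp_force: 0.0
```

play_rows(
  targets=[
    [0, [-20, 0, -40], 0],
    [0, [-40, 0, -100], 0],
    [0, [-60, 0, -150], 0],
    [0, [-80, 0, -190], 0],
    [0, [-80, 0, -190], 0],
  ],
)

```text
time: 12.78
position: [0.4279, 0.3982, 0.2419]
ee_rot: [[1.0, 0.008, 0.007], [0.008, -1.0, 0.006], [0.007, -0.006, -1.0]]
contact_force: [0.7, 0.1, -0.8]
width: 0.0428
grasp_force: 0.0
```

```bash
python3 m.py t6; python3 -c "
from h import *
shot('wrist','w6'); P=pts('w6')
for y in (.37,.385,.4,.415,.43):
  q=P[(abs(P[...,1]-y)<.003)&(P[...,0]>.5)&(P[...,0]<.7)]; a=q[q[:,2]>.0765]; print(y, a[:,0].min() if len(a) else '', a[:,0].max() if len(a) else '')
p=cv2.imread('pics/t6.png')[145:250,200:380]; a=cv2.resize(p,(540,315),interpolation=2); cv2.imwrite('pics/c6.png',np.vstack([a,cv2.resize(cv2.imread('pics/w6.png')[:250],(540,211))]))
"
```

```text
t 12.775 tcp [427.9 398.2 241.9] yaw 0.47 F [ 0.7  0.1 -0.8] w 0.04277042399674062
645 ((597.46044921875, 402.5119323730469), (98.53777313232422, 84.87371063232422), 0.7802362442016602) [[547.5999755859375, 444.29998779296875], [548.7999877929688, 359.3999938964844], [647.2999877929688, 360.70001220703125], [646.0999755859375, 445.6000061035156]]
0.37 0.5476022026460405 0.5737920925563741
0.385 0.5473185200771327 0.5734882000363744
0.4 0.5473230599118312 0.5736610389508713
0.415 0.5472352340599802 0.5732965638518714
0.43 0.5470920353638113 0.5732078671564732
```

View pics/c6.png

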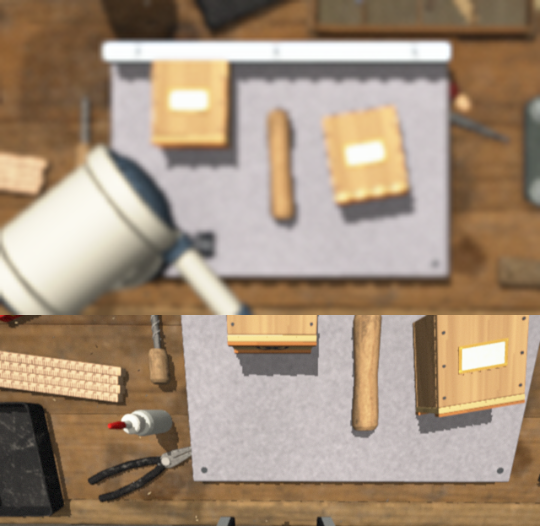

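The stamped crate at (190,105) is square and flush with the rail. The plain crate at (365,152) lies where it fell, clear of the rail, and the handle and other items haven't moved.

```bash
python3 -c "
from h import *
print(robot.close_job())"
```

```text
the job is handed in; nothing more can be done
None
```

The job is handed in at about 13 s of the 54 s limit: the stamped (left) crate lies on its back with its mouth flush against the rail, the plain one lies where it fell about 50 mm clear of it, and the other items were left where they were.

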